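Set the eccentric guide roller to the setting block and pass it under the bridge bar

ROBOT

A 6-joint arm with a two-finger parallel gripper is mounted at the origin on the work surface. World frame = base frame: x ahead of the robot, y to its left, z up, the work surface at z = 0. Lengths are in m, angles in rad, forces in N, time in s.
With the tool pointing down it reaches from about 0.4 to 0.825 m from the base axis. Payload 7 kg.
Tool frame: the origin (TCP) lies on the centre line of the jaws, within the pads' length; the fingertips stand 14 mm ahead of it and the grasp point (between the pads) lies 5 mm behind it; y points along the fingers, x is the direction in which the jaws open and shut, and the axes are right-handed (so a half turn about y gives the same grasp; the last joint's range is limited). The gripper opens to 88 mm and grips with 3 to 60 N. Pads are 19 mm wide; open, the fingers measure 130 mm over their backs; the gripper's body (78 mm by 193 mm) begins 47 mm behind the grasp point.
Start: joints at [1.476, 0.359, 0.012, 0, -1.224, -0.288], TCP at [0.252, 0.626, 0.241] pointing down, gripper open.
Joint ranges: [-3.07, 3.07], [-1.43, 2.12], [-1.02, 1.25], [-3.03, 1.67], [-3.05, -0], [-3.03, 3.03]. Speed limits (rad/s): [2.39, 2.39, 3.01, 3.14, 3.14, 3.14].

INTERFACE

Orientations are given as a rotation vector (axis times angle).
In Python, from cell import ctrl gives the robot as it stands. The module is installed in compiled form; this text tells all that it offers.
- The arm moves only by the tool move_arm, never from a script. Its argument "commands" is one flat list of numbers, 7 for each row, row after row: the shift along the tool's x, y, z in m, then the turn, a rotation vector about the tool's x, y, z in degrees, then the finger opening in m, from 0 to 0.0876. In form: [dx, dy, dz, ax, ay, az, jaw, dx, dy, dz, ax, ay, az, jaw, ...]. A call has 1 to 8 rows; each row is the pose to reach, as a shift and turn from the pose measured when the call began, along the tool's axes at that moment; what a row does not reach only later rows make up. A row lasts 1/8 s, in which the tool goes at most 62.5 mm and 10.7 degrees, less where a joint would pass 70% of its speed; a pose out of reach is approached as far as the arm can. A call with a gripper value outside its range is refused whole. The fingers move at their own pace and stop on an object; "grip_force" is the grip in N (left out, the last holds). Time passes only in rows, so rows that repeat a pose let the fingers close. It gives the time, the measured TCP pose, the force and the opening at its end, in the units of the state.
- ctrl.sense(): the state, without advancing time (a new reading comes with each control period).
- ctrl.snapshot(name): name is "side" or "top" or "wrist"; returns the picture (384x512x3 uint8, blue, green, red); there is no depth.
- ctrl.camera_params(name): a dict with "fx", "fy", "cx", "cy" (pixels), "R" (3x3) and "t" (3): a world point X has camera coordinates R X + t; the wrist camera has in their place "tool_from_camera" (4x4, takes a point from camera to tool coordinates, whose origin is the TCP and whose axes are the tool frame's). Camera axes: x right, y down, z forward; pixel columns grow to the right and rows downward; lengths in m; the calibration is good to about 2 mm. A picture is of the moment at which its call begins: read the wrist's pose just before it. camera_params takes no time and is no camera call.
- ctrl.hand_in(): hands the job in, once; it reports no verdict.
The state is a dict: "time_s": time; "joint_pos": joint angles; "qd": joint speeds; "tau": joint torques, N m; "tcp_pos": TCP position; "eef_rot": TCP orientation; "wrist_force": force on the tool from outside, world axes, zero at the start; "wrist_torque": the same for the moment, N m; "grip_width": opening from 0.0 (shut) to 1.0 (fully open).
Only numpy, scipy, OpenCV 4.12 (cv2) and the standard library are available. Lean on these libraries where they do the work, as an engineer would, in place of code of your own. Each camera call takes 0.05 s, during which the arm holds its last target. There are 200 camera calls.

TASK

Set up the checking track: push the setting block along the fence into the guide roller, and swing the lever of the roller's eccentric bolt until the block, lying against the fence, still slides but with a light, definite drag, neither loose nor tight. Settle this by sliding the block a little at a time before its nose reaches the bridge bar; then push it on under the bar until its nose comes out on the far side while the roller still holds it, and leave block and lever so. Leave the loose tools and parts around the track where they lie.

Things in the scene. Friction and masses are not known exactly. Their poses are not given: they have to be found in the camera images.
- track: steel checking track: base plate 160 x 370 x 12 mm flat on the bench. Origin on the bench; +y is the way blocks travel (infeed at -y), +x points across to the fence (away from the robot), z up. All positions in these notes are in this frame, mm. Plate: x -95 to 65, y -205 to 165, top z 12. But for roller and bridge post the near side is open.
- fence (a point): middle of the top front edge of the fence, a steel rail along the track's far side: face at x 30, y -190 to 150, top at z 32 of the track. The block has to lie against it.
- bridge (a point): middle of the underside of the fixed bridge bar that crosses the track at y 70 to 86: underside z 50.5, top z 64.5, screw heads to z 70; posts at x -41 to -19 and at x 30 to 52. The block passes under it with 2.5 mm of air.
- block: setting block: plain aluminium bar 36 wide (x) x 110 long (y) x 36 mm high, three dark bores on top, chamfered nose at +y; 0.32 to 0.40 kg. Its tail end has a domed steel button to push, 7 mm proud, 13 mm above the underside. Origin: centre of underside. Starts 1 mm off the fence, nose 15 to 45 short of the bolt; on the fence its centre is at x 12. Nose out past the bar: centre past y 31
- lever: clamping lever on the eccentric bolt. Origin on the bolt's upright axis, x -24, y 0, z 44 of the track; its x axis runs out to the knob. Dark hub radius 12.5, up to z 68. Swings on the robot's side from 63 degrees infeed of straight out (slack stop; starts within 12 of it) to 69 outfeed. Swinging the knob from infeed to outfeed tightens. Stiff: takes 2 N at the knob, stays where left.
- bolt (a point): on the bolt's axis at mid-height of the guide roller (z 26 of the track). The roller sits under the lever's hub: rubber tyre, radius 16, z 16 to 36, turns freely, 8 mm off the bolt's axis. The lever is on an unknown spline tooth, so its angle does not tell the gap: the right setting lies anywhere from 31 degrees infeed of straight out to 52 outfeed, in a band 14 degrees wide. Starts loose.
- nip (a point): track point x -6, y 7, z 26, where the roller meets the block. Its force grows 2 N per 0.1 rad of lever from first touch, slower past 8 N, to 18 N. Right: 2 to 7 N, best 4.5, with the block bedded on the fence by a short slide (askew it misleads), nose past the roller. Pushed slowly on its button the block gives way at 1 to 2.5 N when loose, 4.5 to 8 N when right, over 9 N when tight (peak push).
- knob (a point): centre of the black ball knob (radius 10 mm) at the lever's end, 75 mm from the bolt's axis, at z 60 of the track
- pliers: red-handled pliers, 160 mm long, lying flat beyond the infeed end of the track; origin at its underside; leave it alone
- casting_a: small grey aluminium casting, 36 x 75 x 32 mm, lying behind the fence; origin at its underside; leave it alone
- casting_b: a second casting of the same kind, lying behind the fence; origin at its underside; leave it alone
- hex_key: dark steel hex key, 95 mm long, lying behind the fence; origin at its underside; leave it alone
- screwdriver: black-handled screwdriver, 190 mm long, 26 mm thick, lying on the robot's side of the track; origin at its underside; leave it alone
- wrench: steel wrench, 160 mm long, lying beyond the outfeed end of the track; origin at its underside; leave it alone
- bowl: orange plastic bowl, 124 mm across, 55 mm high, standing to the outfeed side; origin at its underside; leave it alone
Things that resemble listed ones, but are neither listed nor needed, are in the scene too. Leave any brown or green look-alike of the block alone.

How it is judged:
On the way:
1. with the block in the roller and its nose not yet under the bridge bar, the guide is set: the roller presses the block with 2 to 7 N (y of block in the frame of track between -0.048 and 0.014 m and contact force between block and lever between 2 and 7 N), for 1 s.
At the end, for the whole second after the job is handed in: the block lies flat on the plate along the fence (within 3 degrees), at rest, its nose beyond the far side of the bridge bar (its centre past y 31 mm of the track), the guide roller pressing it with 2 to 7 N, lever and block let go (y of block in the frame of track above 0.031 m and contact force between block and lever between 2 and 7 N and z of block in the frame of track between 0.01 and 0.014 m and angle between block's own z axis and vertical below 0.05 rad and angle between the y axis of block and the y axis of track, either way round below 0.05 rad and linear speed of block below 0.01 m/s); the robot touches nothing.
It fails at once if a loose tool or part around the track is moved more than 20 mm (distance of any of pliers, casting_a, casting_b, hex_key, screwdriver, wrench, bowl from where it was at the start of the episode above 0.02 m).
It also fails if it takes over 72 s, if anything falls off the work surface, if the arm or the gripper's body presses on something with over 40 N, if the wrist force passes 120 N, or if a joint passes its speed limit or range.

## Working session

There is one attempt and no reset: what is moved stays moved. The work goes in short steps, Python scripts to look and compute and a tool call to move; the robot and the scene stay as the last step left them, time stands still between calls to the robot, and variables do not carry over. Pictures are saved under pics/ and viewed, about 8 in all and at most 12, crops included, and the job is handed in when it is done.

Besides the shell and the picture viewer there is one more tool, called in YAML: its name, and indented under it one key for each argument. move_arm: Moves the arm, as the interface text tells. Its arguments: {"type":"object","properties":{"commands":{"type":"array"},"grip_force":{"type":"number"}},"required":["commands"]}

```bash
mkdir -p pics; python3 - <<'E'
from cell import ctrl
import cv2,numpy as np
s=ctrl.sense()
for k in('time_s','tcp_pos','eef_rot','wrist_force','grip_width'):print(k,s[k])
for n in('top','side'):
    cv2.imwrite(f'pics/{n}0.png',cv2.resize(ctrl.snapshot(n),(800,600),interpolation=cv2.INTER_CUBIC))
    c=ctrl.camera_params(n);print(n,{k:np.round(v,4).tolist() for k,v in c.items()})
print(ctrl.camera_params('wrist'))
E
```

```text
time_s 0.0
tcp_pos [0.25197037 0.62569147 0.23963852]
eef_rot [-1.004432    1.48479552 -1.486658  ]
wrist_force [-0.41923803 -0.76317131 -0.16904552]
grip_width 0.9988291397973681
top {'fx': 408.3792, 'fy': 408.3792, 'cx': 257.7145, 'cy': 190.5832, 'R': [[0.0288, -0.9996, 0.0037], [-0.9938, -0.029, -0.1074], [0.1075, -0.0006, -0.9942]], 't': [-0.0071, 0.4844, 0.9343]}
side {'fx': 366.1561, 'fy': 366.1561, 'cx': 258.0031, 'cy': 197.5688, 'R': [[0.8296, -0.5582, -0.0148], [-0.429, -0.6203, -0.6567], [0.3574, 0.5511, -0.754]], 't': [-0.3827, 0.2361, 0.8794]}
{'fx': 295.7293716851959, 'fy': 295.7293716851959, 'cx': 253.3134940073776, 'cy': 190.61695116309275, 'tool_from_camera': array([[ 9.99999984e-01, -1.77318840e-04, -3.56890696e-05,
         4.05132875e-04],
       [-1.99979682e-05, -3.04492901e-01,  9.52514605e-01,
        -1.43820051e-01],
       [-1.79765853e-04, -9.52514589e-01, -3.04492900e-01,
         8.32806812e-02],
       [ 0.00000000e+00,  0.00000000e+00,  0.00000000e+00,
         1.00000000e+00]])}
```

View pics/top0.png

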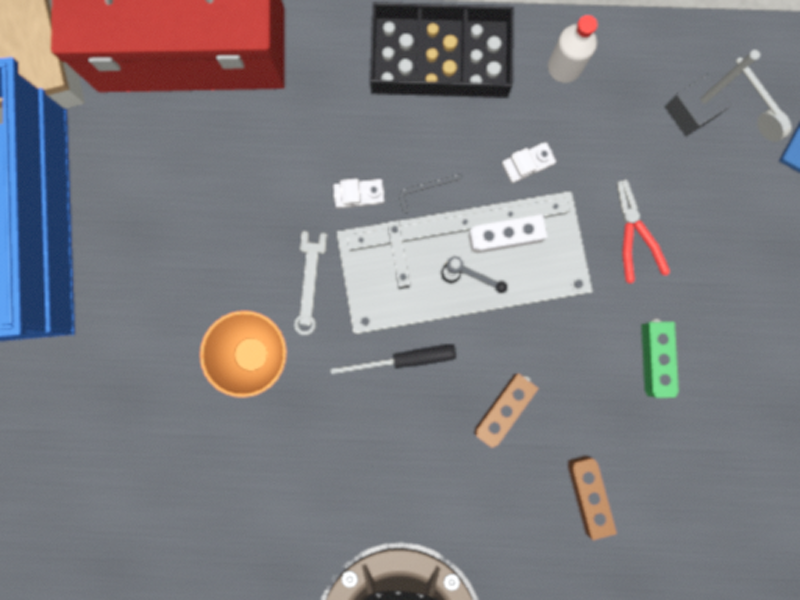

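View pics/side0.png

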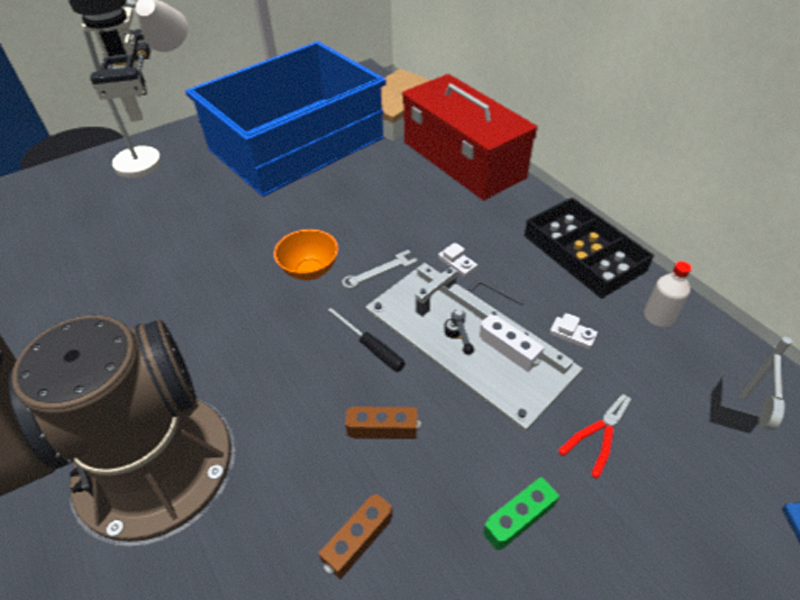

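```bash
cat > h.py <<'E'
import numpy as np, cv2
from scipy.spatial.transform import Rotation as Ro
from scipy.optimize import least_squares
from cell import ctrl
def proj(c,X):
    X=np.atleast_2d(X);p=X@np.array(c['R']).T+np.array(c['t'])
    return np.c_[c['fx']*p[:,0]/p[:,2]+c['cx'],c['fy']*p[:,1]/p[:,2]+c['cy']]
def back(c,uv,z):
    R=np.array(c['R']);o=-R.T@np.array(c['t']);d=R.T@np.array([(uv[0]-c['cx'])/c['fx'],(uv[1]-c['cy'])/c['fy'],1])
    return o+d*(z-o[2])/d[2]
def wristcam():
    s=ctrl.sense();c=dict(ctrl.camera_params('wrist'));T=np.eye(4);T[:3,:3]=Ro.from_rotvec(s['eef_rot']).as_matrix();T[:3,3]=s['tcp_pos']
    M=np.linalg.inv(T@c['tool_from_camera']);c['R']=M[:3,:3];c['t']=M[:3,3];return c
def tw(P,X): # track->world, P=(x,y,yaw)
    X=np.atleast_2d(X);c,s=np.cos(P[2]),np.sin(P[2])
    return np.c_[P[0]+c*X[:,0]-s*X[:,1],P[1]+s*X[:,0]+c*X[:,1],X[:,2]]
def wt(P,X): 
    d=np.array(X)-[P[0],P[1],0];c,s=np.cos(P[2]),np.sin(P[2]);return np.array([c*d[0]+s*d[1],-s*d[0]+c*d[1],d[2]])
E
python3 - <<'E'
from h import *
K=512/800
C=np.array([[65,165,12],[65,-205,12],[-95,-205,12],[-95,165,12]])/1e3
pt=np.array([[338,232],[572,192],[592,292],[355,332]])*K
ps=np.array([[424,262],[581,370],[527,427],[367,308]])*K
ct,cs=ctrl.camera_params('top'),ctrl.camera_params('side')
for name,f in dict(top=lambda P:(proj(ct,tw(P,C))-pt).ravel(),side=lambda P:(proj(cs,tw(P,C))-ps).ravel(),both=lambda P:np.r_[(proj(ct,tw(P,C))-pt).ravel(),(proj(cs,tw(P,C))-ps).ravel()]).items():
    r=least_squares(f,[.55,0,.17]);print(name,r.x.round(4),np.abs(r.fun).max().round(2))
P=r.x;np.save('P.npy',P)
for n,uv,z in(('block',(508,232),.048),('knob',(502,287),.062),('hub',(455,265),.068)):
    w=back(ct,np.array(uv)*K,z);print(n,w.round(4),'track mm',(wt(P,w)*1e3).round(1))
s=ctrl.sense();print(Ro.from_rotvec(s['eef_rot']).as_matrix().round(3))
# targets
A=Ro.from_rotvec(s['eef_rot']).as_matrix();print('yaw of tool x',np.degrees(np.arctan2(A[1,0],A[0,0])),'track y yaw',np.degrees(P[2])+90)
for p in([12,-180,120],[-60,-65,80]):
    w=tw(P,np.array([p])/1e3)[0];print(p,w.round(4),'tool shift',(A.T@(w-s['tcp_pos'])).round(4))
E
```

```text
top [ 0.5556 -0.0642  0.1993] 0.74
side [ 0.5554 -0.0635  0.201 ] 1.55
both [ 0.5555 -0.0639  0.1999] 1.68
block [ 0.5851 -0.1469  0.048 ] track mm [ 12.5 -87.2  48. ]
knob [ 0.5005 -0.1368  0.062 ] track mm [-68.4 -60.5  62. ]
hub [ 0.5298 -0.0674  0.068 ] track mm [-25.9   1.6  68. ]
[[-0.374 -0.     0.928]
 [-0.928 -0.001 -0.374]
 [ 0.001 -1.     0.   ]]
yaw of tool x -111.93920466937485 track y yaw 101.45461630670344
[12, -180, 120] [ 0.603  -0.2379  0.12  ] tool shift [0.6698 0.1208 0.6483]
[-60, -65, 80] [ 0.5096 -0.1395  0.08  ] tool shift [0.6133 0.1607 0.5248]
```

move_arm:
  commands: [0.624,0.11,0.592,0,147,0,0.0,0.624,0.11,0.592,0,147,0,0.0,0.624,0.11,0.592,0,147,0,0.0,0.624,0.11,0.592,0,147,0,0.0,0.624,0.11,0.592,0,147,0,0.0,0.624,0.11,0.592,0,147,0,0.0,0.624,0.11,0.592,0,147,0,0.0,0.624,0.11,0.592,0,147,0,0.0]

```text
time_s: 1.1
tcp_pos: [0.4344, 0.1629, 0.1772]
eef_rot: [-0.329, -2.05, 2.051]
wrist_force: [1.1, 0.4, 0.2]
grip_width: 0.15
```

```bash
cat > go.py <<'E'
# usage: go.py x y z yaw_rel  (track mm; yaw of tool x relative to track y, deg ccw) -> shift+turn in tool axes
import sys
from h import *
P=np.load('P.npy');s=ctrl.sense();A=Ro.from_rotvec(s['eef_rot']).as_matrix()
t=wt(P,s['tcp_pos'])*1e3;print('t',round(s['time_s'],2),'tcp track',t.round(1),'F',np.round(s['wrist_force'],2),'j',np.round(s['joint_pos'],2),'w',round(s['grip_width'],3))
a=list(map(float,sys.argv[1:]))
for i in range(0,len(a),4):
    x,y,z,yr=a[i:i+4];w=tw(P,np.array([[x,y,z]])/1e3)[0]
    q=P[2]+np.pi/2+np.radians(yr);B=np.c_[[np.cos(q),np.sin(q),0],[0,0,-1],[-np.sin(q),np.cos(q),0]]
    B[:,2]=np.cross(B[:,0],B[:,1])
    print((A.T@(w-s['tcp_pos'])).round(4),np.degrees(Ro.from_matrix(A.T@B).as_rotvec()).round(2))
E
python3 go.py -10 -110 130 0
```

```text
t 1.1 tcp track [-73.7 246.3 177.2] F [1.11 0.45 0.19] j [ 0.79  0.06 -0.53  0.   -0.98 -1.1 ] w 0.15
[-0.2316  0.0475  0.2781] [ 0.000e+00  6.035e+01 -5.000e-02]
```

move_arm:
  commands: [-0.232,0.0475,0.278,0,60.4,0,0.0,-0.232,0.0475,0.278,0,60.4,0,0.0,-0.232,0.0475,0.278,0,60.4,0,0.0,-0.232,0.0475,0.278,0,60.4,0,0.0,-0.232,0.0475,0.278,0,60.4,0,0.0,-0.232,0.0475,0.278,0,60.4,0,0.0,-0.232,0.0475,0.278,0,60.4,0,0.0,-0.232,0.0475,0.278,0,60.4,0,0.0]

```text
time_s: 2.1
tcp_pos: [0.5674, -0.1739, 0.1294]
eef_rot: [-1.108, -1.353, 1.355]
wrist_force: [0.3, 0.7, -0.3]
grip_width: 0.003
```

```bash
python3 - <<'E'
from h import *
P=np.load('P.npy');c=wristcam();im=ctrl.snapshot('wrist')
big=cv2.resize(im,(800,600),interpolation=cv2.INTER_CUBIC);k=800/512
for X in([65,-205,12],[-95,-205,12],[30,-190,32],[12,-87,48],[12,-142,25],[-24,0,68],[-68.4,-60.5,60]):
    u=proj(c,tw(P,np.array([X])/1e3))[0]*k;print(X,u.round(0))
    if abs(u).max()<2000: cv2.drawMarker(big,tuple(int(v) for v in u),(0,0,255),cv2.MARKER_CROSS,14,1)
cv2.imwrite('pics/w1.png',big)
E
python3 go.py -10 -110 130 0
```

```text
[65, -205, 12] [249. 409.]
[-95, -205, 12] [220. 147.]
[30, -190, 32] [259. 374.]
[12, -87, 48] [441. 357.]
[12, -142, 25] [342. 340.]
[-24, 0, 68] [633. 304.]
[-68.4, -60.5, 60] [506. 207.]
t 2.15 tcp track [  -9.9 -109.6  129.8] F [-0.68 -0.01  0.68] j [ 0.03  0.32 -0.32  0.   -0.93 -1.4 ] w 0.004
[-0.0004 -0.0002  0.0001] [-0.01 -0.01 -0.03]
```

View pics/w1.png

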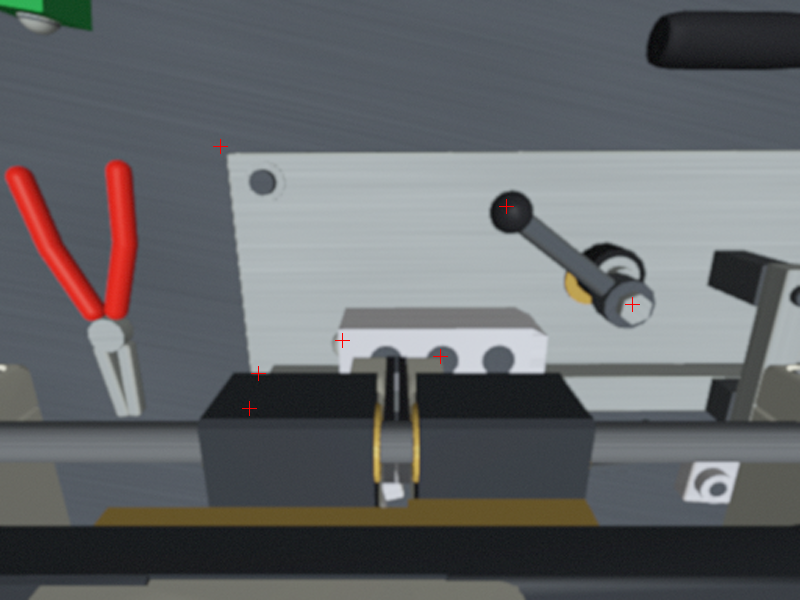

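```bash
python3 - <<'E'
from h import *
K=.64;ct,cs=ctrl.camera_params('top'),ctrl.camera_params('side');cw=wristcam()
C=np.array([[65,165,12],[65,-205,12],[-95,-205,12],[-95,165,12],[-24,0,68],[11,-87,48]])/1e3
pt=np.array([[338,232],[572,192],[592,292],[355,332],[455,265],[508,232]])*K
W=np.array([[-95,-205,12],[-24,0,68],[-95,-20,12]])/1e3
pw=np.array([[228,153],[632,304],[0,151.5]])*K
def f(P,full=False):
    a=(proj(ct,tw(P,C))-pt)*2.2; a[5,:]*=0
    b=(proj(cw,tw(P,W))-pw)*.9; b[2,0]=0
    return np.r_[a.ravel(),b.ravel()*1.5]
r=least_squares(f,[.5555,-.064,.2],loss='soft_l1');P=r.x;print(P.round(4));print(f(P).round(1))
np.save('P.npy',P)
for n,cam,uv,z in(('block t',ct,(508,232),.048),('block w',cw,(442,358),.048),('knob t',ct,(502,287),.062),('knob w',cw,(511,212),.06),('hub w',cw,(632,304),.068),('tail w',cw,(340,328),.048),('nose-top-near w',cw,(546,335),.048)):
    print(n,(wt(P,back(cam,np.array(uv)*K,z))*1e3).round(1))
E
python3 go.py 12 -178 60 0 12 -178 34 0
```

```text
[ 0.556 -0.063  0.202]
[-1.8 -1.4 -0.9 -1.5  0.4 -0.7 -1.8  1.6  0.5 -2.6 -0.   0.  -6.1 -4.4
  0.3  1.   0.  -3.8]
block t [ 11.6 -88.   48. ]
block w [ 12.3 -86.4  48. ]
knob t [-69.2 -61.1  62. ]
knob w [-66.5 -58.1  60. ]
hub w [-24.6  -0.2  68. ]
tail w [  -5.  -140.2   48. ]
nose-top-near w [ -0.8 -32.1  48. ]
t 2.15 tcp track [ -10.8 -110.4  129.8] F [-0.68 -0.01  0.68] j [ 0.03  0.32 -0.32  0.   -0.93 -1.4 ] w 0.004
[-0.0675  0.0698 -0.023 ] [-0.01 -0.13 -0.03]
[-0.0675  0.0958 -0.023 ] [-0.01 -0.13 -0.03]
```

move_arm:
  commands: [-0.05,0.02,-0.02,0,-0.1,0,0,-0.07,0.06,-0.023,0,-0.1,0,0,-0.07,0.096,-0.023,0,-0.1,0,0,-0.07,0.098,-0.023,0,-0.1,0,0,-0.07,0.098,-0.023,0,-0.1,0,0]

```text
time_s: 2.78
tcp_pos: [0.6049, -0.2365, 0.0333]
eef_rot: [-1.108, -1.358, 1.358]
wrist_force: [0.0, 0.4, 1.3]
grip_width: 0.003
```

move_arm:
  commands: [0.003,0,0,0,0,0,0,0.006,0,0,0,0,0,0,0.009,0,0,0,0,0,0,0.012,0,0,0,0,0,0]

```text
time_s: 3.28
tcp_pos: [0.6025, -0.2245, 0.0336]
eef_rot: [-1.108, -1.358, 1.358]
wrist_force: [0.1, 1.0, 0.6]
grip_width: 0.005
```

move_arm:
  commands: [0.003,0,0,0,0,0,0,0.006,0,0,0,0,0,0]

```text
time_s: 3.52
tcp_pos: [0.6013, -0.2187, 0.0337]
eef_rot: [-1.108, -1.358, 1.358]
wrist_force: [0.5, -1.9, 0.1]
grip_width: 0.007
```

move_arm:
  commands: [0.003,0,0,0,0,0,0,0.006,0,0,0,0,0,0]

```text
time_s: 3.78
tcp_pos: [0.6001, -0.2128, 0.0336]
eef_rot: [-1.108, -1.358, 1.358]
wrist_force: [-0.2, -2.3, -0.7]
grip_width: 0.003
```

```bash
python3 - <<'E'
from h import *
cv2.imwrite('pics/w2.png',cv2.resize(ctrl.snapshot('wrist'),(800,600),interpolation=cv2.INTER_CUBIC))
E
python3 go.py 12 -120 32 0
```

```text
t 3.83 tcp track [  13.1 -155.2   33.6] F [-0.1  -0.99  0.56] j [-0.03  0.49 -0.31  0.   -0.77 -1.33] w 0.004
[0.0352 0.0016 0.001 ] [ 0.09  0.1  -0.1 ]
```

View pics/w2.png

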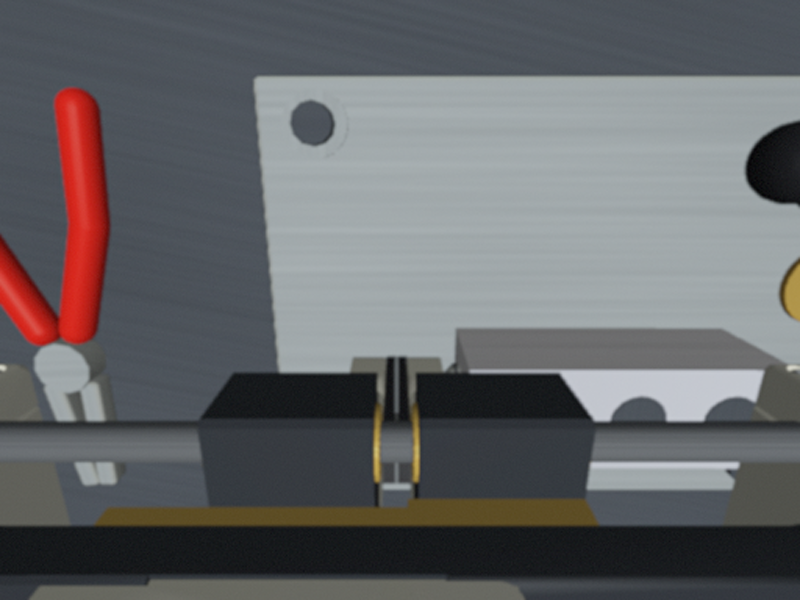

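move_arm:
  commands: [0.005,0,0,0,0,0,0,0.01,0,0,0,0,0,0,0.015,0,0,0,0,0,0,0.02,0,0,0,0,0,0,0.025,0,0,0,0,0,0,0.03,0,0,0,0,0,0,0.035,0,0,0,0,0,0]

```text
time_s: 4.7
tcp_pos: [0.5929, -0.1779, 0.0336]
eef_rot: [-1.108, -1.358, 1.358]
wrist_force: [0.8, -2.2, -0.2]
grip_width: 0.01
```

move_arm:
  commands: [0.0015,0,0,0,0,0,0,0.003,0,0,0,0,0,0]

```text
time_s: 4.95
tcp_pos: [0.5923, -0.1748, 0.0336]
eef_rot: [-1.108, -1.358, 1.358]
wrist_force: [-0.1, -2.4, -0.6]
grip_width: 0.003
```

move_arm:
  commands: [0.0015,0,0,0,0,0,0,0.003,0,0,0,0,0,0]

```text
time_s: 5.2
tcp_pos: [0.5916, -0.1719, 0.0336]
eef_rot: [-1.108, -1.358, 1.358]
wrist_force: [0.8, -2.6, -0.4]
grip_width: 0.009
```

```bash
python3 go.py 12 -135 32 0 -68.4 -60.4 110 53.7 -68.4 -60.4 55 53.7
```

```text
t 5.2 tcp track [  13.  -113.8   33.6] F [ 0.81 -2.63 -0.4 ] j [ 0.03  0.46 -0.36  0.   -0.75 -1.4 ] w 0.009
[-0.0212  0.0016  0.0011] [ 0.09  0.1  -0.1 ]
[ 0.0534 -0.0766  0.0812] [ 4.00e-02 -5.36e+01 -1.40e-01]
[ 0.0535 -0.0216  0.0813] [ 4.00e-02 -5.36e+01 -1.40e-01]
```

move_arm:
  commands: [-0.01,-0.03,0,0,0,0,0,-0.01,-0.077,0.02,0,-10,0,0.04,0.0535,-0.077,0.081,0,-53.6,0,0.04,0.0535,-0.077,0.081,0,-53.6,0,0.04,0.0535,-0.077,0.081,0,-53.6,0,0.04,0.0535,-0.077,0.081,0,-53.6,0,0.04,0.0535,-0.077,0.081,0,-53.6,0,0.04]

```text
time_s: 6.08
tcp_pos: [0.5012, -0.1354, 0.1104]
eef_rot: [-0.437, -1.983, 1.984]
wrist_force: [0.7, -0.2, 0.4]
grip_width: 0.454
```

```bash
python3 go.py -68.4 -60.4 55 53.7
python3 - <<'E'
from h import *
cv2.imwrite('pics/w3.png',cv2.resize(ctrl.snapshot('wrist'),(800,600),interpolation=cv2.INTER_CUBIC))
E
```

```text
t 6.08 tcp track [-68.3 -59.9 110.4] F [ 0.69 -0.16  0.4 ] j [ 0.12  0.23 -0.5   0.   -0.84 -0.55] w 0.454
[-0.0001  0.0554  0.0004] [-0.01 -0.04 -0.12]
```

View pics/w3.png

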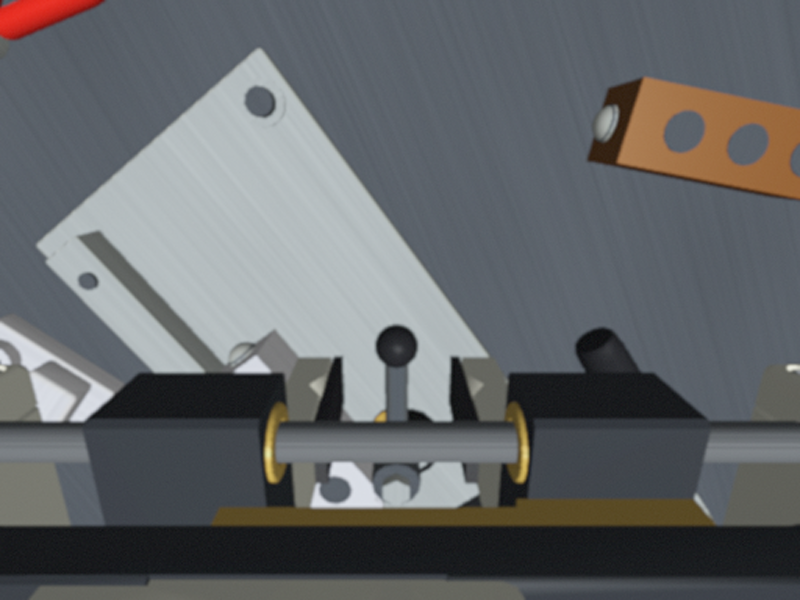

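move_arm:
  commands: [0,0.055,0,0,0,0,0.04,0,0.055,0,0,0,0,0.015,0,0.055,0,0,0,0,0.015,0,0.055,0,0,0,0,0.015]
  grip_force: 10

```text
time_s: 6.62
tcp_pos: [0.5021, -0.1356, 0.0568]
eef_rot: [-0.442, -1.982, 1.982]
wrist_force: [0.2, -0.3, -1.2]
grip_width: 0.218
```

move_arm:
  commands: [0.013,0,-0.001,0,10,0,0.015,0.0257,0,-0.0045,0,20,0,0.015,0.0375,0,-0.01,0,30,0,0.015,0.0482,0,-0.0175,0,40,0,0.015,0.0575,0,-0.0268,0,50,0,0.015,0.0641,0,-0.036,0,58.7,0,0.015,0.0641,0,-0.036,0,58.7,0,0.015]

```text
time_s: 7.5
tcp_pos: [0.4579, -0.0756, 0.057]
eef_rot: [-1.156, -1.293, 1.291]
wrist_force: [-4.6, -0.2, -2.1]
grip_width: 0.213
```

```bash
python3 go.py -98.7 6.5 55 -5 12 -125 75 0 12 -125 33 0
```

```text
t 7.5 tcp track [-98.7   7.3  57. ] F [-4.61 -0.19 -2.08] j [ 0.26  0.23 -0.68  0.   -0.66 -1.72] w 0.213
[-0.0008  0.002  -0.0001] [ 0.12 -0.15 -0.06]
[-0.1219 -0.0176 -0.1222] [ 0.12 -5.15 -0.07]
[-0.1218  0.0244 -0.1221] [ 0.12 -5.15 -0.07]
```

move_arm:
  commands: [0,0,0,0,0,0,0.035,0,-0.01,0,0,0,0,0.035,0,-0.04,0,0,0,0,0.02,-0.05,-0.035,-0.05,0,-5,0,0,-0.1,-0.025,-0.1,0,-5.2,0,0,-0.132,-0.015,-0.122,0,-5.2,0,0,-0.132,0.024,-0.122,0,-5.2,0,0,-0.132,0.024,-0.122,0,-5.2,0,0]

```text
time_s: 8.5
tcp_pos: [0.5922, -0.194, 0.0313]
eef_rot: [-1.105, -1.354, 1.358]
wrist_force: [0.4, 0.5, 0.2]
grip_width: 0.005
```

```bash
python3 go.py 12 -118 33 0
```

```text
t 8.5 tcp track [   9.2 -135.6   31.3] F [0.35 0.51 0.16] j [-0.    0.48 -0.34  0.   -0.76 -1.37] w 0.005
[ 0.0176 -0.0017 -0.0028] [-0.16 -0.   -0.  ]
```

move_arm:
  commands: [0.012,-0.0015,-0.003,0,0,0,0,0.019,-0.0015,-0.003,0,0,0,0,0.019,-0.0015,-0.003,0,0,0,0]

```text
time_s: 8.88
tcp_pos: [0.5921, -0.1736, 0.0345]
eef_rot: [-1.106, -1.357, 1.358]
wrist_force: [0.7, 0.0, 0.3]
grip_width: 0.002
```

move_arm:
  commands: [0.0012,0,0,0,0,0,0]

```text
time_s: 9.0
tcp_pos: [0.5921, -0.1719, 0.0354]
eef_rot: [-1.106, -1.359, 1.359]
wrist_force: [-0.0, 0.4, -0.0]
grip_width: 0.005
```

move_arm:
  commands: [0.0012,0,0,0,0,0,0]

```text
time_s: 9.12
tcp_pos: [0.5921, -0.1707, 0.0359]
eef_rot: [-1.107, -1.36, 1.359]
wrist_force: [0.1, -2.4, -1.1]
grip_width: 0.005
```

move_arm:
  commands: [0.0012,0,0,0,0,0,0]

```text
time_s: 9.25
tcp_pos: [0.5919, -0.1697, 0.036]
eef_rot: [-1.107, -1.36, 1.359]
wrist_force: [0.3, -2.2, -1.1]
grip_width: 0.005
```

move_arm:
  commands: [0.0012,0,0,0,0,0,0]

```text
time_s: 9.38
tcp_pos: [0.5917, -0.1687, 0.036]
eef_rot: [-1.107, -1.36, 1.359]
wrist_force: [1.2, -1.4, -1.3]
grip_width: 0.001
```

move_arm:
  commands: [0.0012,0,0,0,0,0,0]

```text
time_s: 9.5
tcp_pos: [0.5915, -0.1677, 0.036]
eef_rot: [-1.108, -1.359, 1.359]
wrist_force: [0.1, -2.0, -0.1]
grip_width: 0.007
```

move_arm:
  commands: [0.0012,0,0,0,0,0,0]

```text
time_s: 9.62
tcp_pos: [0.5912, -0.1666, 0.036]
eef_rot: [-1.108, -1.359, 1.359]
wrist_force: [0.4, -2.1, -1.0]
grip_width: 0.007
```

```bash
python3 go.py -98.6 7.3 100 -5
```

```text
t 9.62 tcp track [  13.7 -108.5   36. ] F [ 0.43 -2.11 -1.  ] j [ 0.04  0.46 -0.36  0.   -0.75 -1.41] w 0.007
[ 0.1161 -0.0644  0.1118] [ 0.11  5.18 -0.1 ]
```

move_arm:
  commands: [-0.006,-0.03,0,0,0,0,0,0.02,-0.06,0.03,0,5,0,0.03,0.07,-0.066,0.07,0,5.2,0,0.04,0.116,-0.066,0.112,0,5.2,0,0.04,0.116,-0.062,0.112,0,5.2,0,0.04,0.116,-0.02,0.112,0,5.2,0,0.04,0.116,-0.02,0.112,0,5.2,0,0.015,0.116,-0.02,0.112,0,5.2,0,0.015]

```text
time_s: 10.62
tcp_pos: [0.4585, -0.0759, 0.0561]
eef_rot: [-1.156, -1.293, 1.294]
wrist_force: [0.5, -0.4, 0.3]
grip_width: 0.293
```

move_arm:
  commands: [0,0,0,0,0,0,0.015,0.0114,0,-0.001,0,8.7,0,0.015,0.0224,0,-0.0034,0,17.4,0,0.015,0.031,0,-0.0067,0,24.4,0,0.015,0.031,0,-0.0067,0,24.4,0,0.015]

```text
time_s: 11.25
tcp_pos: [0.4616, -0.0441, 0.0567]
eef_rot: [-1.343, -0.978, 0.977]
wrist_force: [-3.4, 2.6, 2.1]
grip_width: 0.216
```

```bash
python3 go.py -88.9 37.5 55 -30 12 -117 75 0 12 -117 33 0
```

```text
t 11.25 tcp track [-88.7  37.5  56.7] F [-3.36  2.56  2.11] j [ 0.33  0.23 -0.68  0.   -0.66 -2.22] w 0.216
[-0.0001  0.0017  0.0002] [ 0.13  0.64 -0.04]
[-0.0853 -0.0179 -0.1636] [  0.11 -29.36  -0.08]
[-0.0853  0.0241 -0.1635] [  0.11 -29.36  -0.08]
```

move_arm:
  commands: [0,0,0,0,0,0,0.035,0,-0.01,0,0,0,0,0.035,0,-0.04,0,0,-8,0,0.02,-0.03,-0.035,-0.06,0,-18,0,0,-0.06,-0.025,-0.12,0,-29.4,0,0,-0.085,-0.018,-0.164,0,-29.4,0,0,-0.087,0.023,-0.166,0,-29.4,0,0,-0.087,0.023,-0.166,0,-29.4,0,0]

```text
time_s: 12.25
tcp_pos: [0.5911, -0.1788, 0.0314]
eef_rot: [-1.105, -1.352, 1.358]
wrist_force: [-0.5, -0.4, 0.5]
grip_width: 0.004
```

```bash
python3 go.py 12.5 -110 33 0
```

```text
t 12.25 tcp track [  11.1 -120.5   31.4] F [-0.55 -0.44  0.5 ] j [ 0.02  0.47 -0.35  0.   -0.75 -1.39] w 0.004
[ 0.0105 -0.0016 -0.0014] [-0.24 -0.06 -0.02]
```

move_arm:
  commands: [0.007,0,-0.0015,0,0,0,0,0.011,0,-0.0015,0,0,0,0,0.011,0,-0.0015,0,0,0,0]

```text
time_s: 12.62
tcp_pos: [0.591, -0.1669, 0.0331]
eef_rot: [-1.106, -1.355, 1.359]
wrist_force: [-0.1, -2.0, 0.5]
grip_width: 0.008
```

move_arm:
  commands: [0.0012,0,0,0,0,0,0]

```text
time_s: 12.75
tcp_pos: [0.5913, -0.1657, 0.0341]
eef_rot: [-1.107, -1.357, 1.359]
wrist_force: [0.7, -6.2, -0.1]
grip_width: 0.004
```

move_arm:
  commands: [0.0012,0,0,0,0,0,0]

```text
time_s: 12.88
tcp_pos: [0.5914, -0.1647, 0.0348]
eef_rot: [-1.108, -1.358, 1.36]
wrist_force: [1.5, -5.6, -1.6]
grip_width: 0.005
```

move_arm:
  commands: [0.0012,0,0,0,0,0,0]

```text
time_s: 13.0
tcp_pos: [0.5916, -0.1639, 0.0354]
eef_rot: [-1.109, -1.358, 1.36]
wrist_force: [1.3, -4.8, -1.5]
grip_width: 0.005
```

move_arm:
  commands: [0.0012,0,0,0,0,0,0]

```text
time_s: 13.12
tcp_pos: [0.5916, -0.1631, 0.0358]
eef_rot: [-1.11, -1.359, 1.36]
wrist_force: [1.6, -4.9, -1.8]
grip_width: 0.006
```

move_arm:
  commands: [0.0012,0,0,0,0,0,0]

```text
time_s: 13.25
tcp_pos: [0.5917, -0.1623, 0.0363]
eef_rot: [-1.111, -1.359, 1.361]
wrist_force: [0.4, -4.8, -2.0]
grip_width: -0.0
```

move_arm:
  commands: [0.0012,0,0,0,0,0,0]

```text
time_s: 13.38
tcp_pos: [0.5917, -0.1615, 0.0367]
eef_rot: [-1.112, -1.36, 1.361]
wrist_force: [0.8, -5.9, -2.1]
grip_width: 0.005
```

move_arm:
  commands: [0.0012,0,0,0,0,0,0]

```text
time_s: 13.5
tcp_pos: [0.5916, -0.1608, 0.0371]
eef_rot: [-1.113, -1.36, 1.361]
wrist_force: [1.3, -5.5, -0.7]
grip_width: 0.006
```

```bash
python3 go.py -88.7 37.5 100 -30
```

```text
t 13.5 tcp track [  15.2 -102.9   37.1] F [ 1.35 -5.54 -0.66] j [ 0.06  0.45 -0.37  0.01 -0.74 -1.43] w 0.006
[ 0.1404 -0.0642  0.1032] [ 0.32 30.2  -0.29]
```

move_arm:
  commands: [-0.005,0.004,0.0025,0.3,0,-0.3,0,-0.005,0.004,0.0025,0.3,0,-0.3,0,-0.005,0.004,0.0025,0.3,0,-0.3,0]

```text
time_s: 13.88
tcp_pos: [0.5902, -0.1662, 0.0331]
eef_rot: [-1.105, -1.357, 1.36]
wrist_force: [-0.4, 0.0, -0.0]
grip_width: 0.006
```

```bash
python3 go.py 12.5 -103 33 0
```

```text
t 13.88 tcp track [  12.7 -107.9   33.1] F [-0.45  0.04 -0.03] j [ 0.04  0.46 -0.36  0.   -0.75 -1.41] w 0.006
[0.0049 0.     0.0002] [-0.07  0.18 -0.05]
```

move_arm:
  commands: [0.003,0,0,0,0,0,0,0.0045,0,0,0,0,0,0]

```text
time_s: 14.12
tcp_pos: [0.5893, -0.1617, 0.0331]
eef_rot: [-1.105, -1.358, 1.36]
wrist_force: [1.5, -4.9, -0.7]
grip_width: 0.006
```

move_arm:
  commands: [0.001,0,0,0,0,0,0]

```text
time_s: 14.25
tcp_pos: [0.5892, -0.1611, 0.0332]
eef_rot: [-1.105, -1.357, 1.361]
wrist_force: [0.8, -6.1, -0.3]
grip_width: 0.008
```

move_arm:
  commands: [0.001,0,0,0,0,0,0]

```text
time_s: 14.38
tcp_pos: [0.5891, -0.1606, 0.0333]
eef_rot: [-1.106, -1.357, 1.362]
wrist_force: [1.1, -5.5, -1.4]
grip_width: 0.005
```

move_arm:
  commands: [0.001,0,0,0,0,0,0]

```text
time_s: 14.5
tcp_pos: [0.589, -0.1601, 0.0333]
eef_rot: [-1.106, -1.357, 1.363]
wrist_force: [1.3, -4.8, -2.1]
grip_width: 0.007
```

move_arm:
  commands: [0.001,0,0,0,0,0,0,0.002,0,0,0,0,0,0]

```text
time_s: 14.75
tcp_pos: [0.5886, -0.1586, 0.0334]
eef_rot: [-1.107, -1.357, 1.363]
wrist_force: [0.5, -5.2, -1.3]
grip_width: 0.007
```

move_arm:
  commands: [0.001,0,0,0,0,0,0,0.002,0,0,0,0,0,0]

```text
time_s: 15.0
tcp_pos: [0.5883, -0.1572, 0.0334]
eef_rot: [-1.107, -1.357, 1.363]
wrist_force: [1.5, -5.6, -1.8]
grip_width: 0.001
```

```bash
python3 go.py 12.5 -62 33 0
```

```text
t 15.0 tcp track [ 12.7 -98.7  33.4] F [ 1.54 -5.64 -1.82] j [ 0.06  0.45 -0.38  0.01 -0.74 -1.43] w 0.001
[0.0367 0.0002 0.0001] [-0.07  0.25 -0.26]
```

move_arm:
  commands: [0.004,0,0,0,0,0,0,0.0085,0,0,0,0,0,0,0.013,0,0,0,0,0,0,0.0175,0,0,0,0,0,0,0.022,0,0,0,0,0,0,0.0265,0,0,0,0,0,0,0.031,0,0,0,0,0,0,0.0355,0,0,0,0,0,0]

```text
time_s: 16.0
tcp_pos: [0.5812, -0.1227, 0.0333]
eef_rot: [-1.108, -1.357, 1.364]
wrist_force: [1.1, -4.5, -2.1]
grip_width: 0.003
```

```bash
python3 go.py 12.2 -38 33 0
```

```text
t 16.0 tcp track [ 12.7 -63.5  33.3] F [ 1.09 -4.46 -2.11] j [ 0.12  0.44 -0.41  0.01 -0.72 -1.49] w 0.003
[0.0255 0.0002 0.0003] [-0.06  0.26 -0.29]
```

move_arm:
  commands: [0.004,0,0,0,0,0,0,0.008,0,0,0,0,0,0,0.012,0,0,0,0,0,0,0.016,0,0,0,0,0,0,0.02,0,0,0,0,0,0,0.0235,0,0,0,0,0,0,0.0255,0,0,0,0,0,0]

```text
time_s: 16.88
tcp_pos: [0.5759, -0.0974, 0.0332]
eef_rot: [-1.108, -1.357, 1.364]
wrist_force: [2.5, -5.6, -0.7]
grip_width: 0.006
```

move_arm:
  commands: [-0.01,0,0,0,0,0,0,-0.03,0,0,0,0,0,0,-0.04,-0.05,0,0,0,0,0,-0.1,-0.1,0.06,0,0,0,0,-0.14,-0.1,0.06,0,0,0,0,-0.14,-0.1,0.06,0,0,0,0]

```text
time_s: 17.62
tcp_pos: [0.5457, -0.2505, 0.1358]
eef_rot: [-1.113, -1.356, 1.36]
wrist_force: [0.1, 0.1, -0.8]
grip_width: 0.005
```

```bash
python3 go.py
python3 - <<'E'
from h import *
P=np.load('P.npy');K=3
ct=ctrl.camera_params('top');im=ctrl.snapshot('top')[105:225,200:400]
cv2.imwrite('pics/t2.png',cv2.resize(im,None,fx=4,fy=4,interpolation=cv2.INTER_CUBIC))
cv2.imwrite('pics/w4.png',cv2.resize(ctrl.snapshot('wrist'),(800,600),interpolation=cv2.INTER_CUBIC))
E
```

```text
t 17.62 tcp track [ -47.7 -181.6  135.8] F [ 0.06  0.09 -0.78] j [-0.1   0.32 -0.3   0.01 -0.94 -1.27] w 0.005
```

View pics/t2.png

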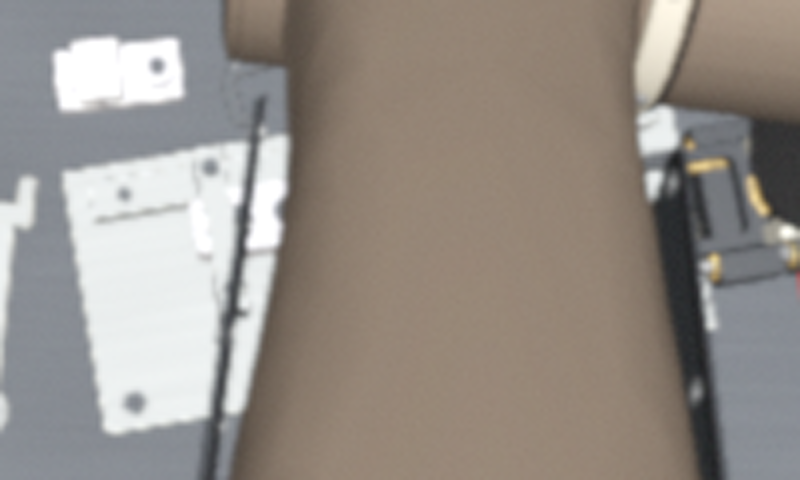

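View pics/w4.png

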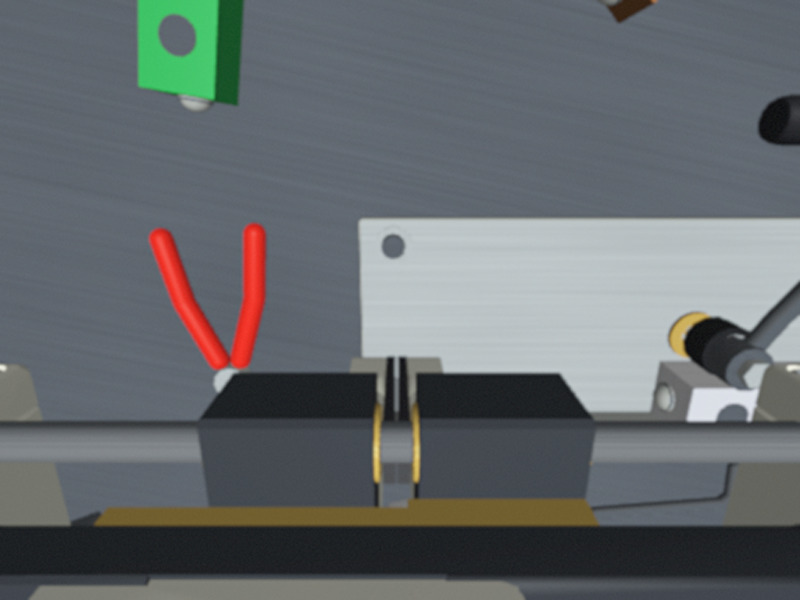

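```bash
python3 - <<'E'
from h import *
P=np.load('P.npy');c=wristcam()
for n,uv,z in(('tail near top',(690,388),.048),('tail near bottom?',(660,363),.025),('plate corner',(360,219),.012),('button',(664,398),.025)):
    print(n,(wt(P,back(c,np.array(uv)*.64,z))*1e3).round(1))
ct=ctrl.camera_params('top')
for uv in((190,225),(225,225),(283,205)): print(uv,(wt(P,back(ct,np.array(uv)/4+[200,105],.048))*1e3).round(1),(wt(P,back(ct,np.array(uv)/4+[200,105],.0645))*1e3).round(1))
E
python3 go.py 12 -40 300 0
```

```text
tail near top [ -4.7 -16.8  48. ]
tail near bottom? [ -8.9 -21.8  25. ]
plate corner [ -92.7 -200.9   12. ]
button [ 14.7 -15.2  25. ]
(190, 225) [12.9 94.9 48. ] [ 9.9 95.  64.5]
(225, 225) [ 9.4 74.9 48. ] [ 6.5 75.4 64.5]
(283, 205) [15.3 39.7 48. ] [12.2 40.9 64.5]
t 17.73 tcp track [ -47.5 -179.1  134.1] F [-0.12 -0.57 -0.17] j [-0.1   0.32 -0.3   0.01 -0.94 -1.27] w 0.006
[ 0.1383 -0.1666 -0.0596] [-0.02  0.09 -0.28]
```

```bash
python3 -c "
from cell import ctrl
print(ctrl.hand_in())"
```

```text
the job is handed in; nothing more can be done
None
```

The track is set up and the job is handed in at about 18 s of the 72 s limit. No verdict came back.

- **Lever setting:** I swung it to about 30° outfeed, gripping the knob. At about 6° outfeed the block still slid loosely, with a push of about 2.1 N. At 30° two separate slow slides each peaked at about 6.1–6.2 N and ran at about 5–5.8 N. That is in the middle of the 4.5–8 N "right" band. The nose was still about 35 mm short of the bridge bar.
- **Final position:** I then pushed the block under the bar at an unchanged 4.5–5.6 N and drew the arm clear. Its centre should be at about y 36–41 mm, where 31 mm is required:
  - the final pusher position gives about 41 mm;
  - the nose seen in the top picture, at about y 95, gives about 40 mm;
  - the tail seen in the wrist picture gives about 38 mm.
- **Loose parts:** the arm never knowingly touched any of them. I did not re-measure their positions afterwards.
- **Doubtful checks:**
  - The wrist camera disagreed with the fitted track frame by up to about 4 mm at the plate corner, which could put the block at about 36 mm.
  - The arm hid most of the track in the last top picture, so I read the nose position from a narrow gap.
  - I did not measure the block's angle to the fence or the lever's final position again after the last push.

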